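# Mix a sample and load it under the integrating sphere

## Task

Mix the white sample bottle with the blue cap on the touch mixer: press it straight down on the rubber pad until the pad is fully down, and keep it down for about two seconds. Then stand it in the blue collar on the open tray of the integrating-sphere box without dropping it, and push the tray home until its catch holds it shut when you let go. Leave the other bottles and the loose optics where they are.

Things in the scene. Friction and masses are not known exactly. Their poses are not given: they have to be found in the camera images.
- sample_bottle_center (a point): White straight-sided sample bottle with a ribbed blue screw cap and a plain paper band, standing upright: 50 mm in diameter over body and cap, 80 mm tall, about 0.16 kg, rigid and closed. The point is on its axis, half-way up (40 mm above its base); z points up along the axis. Best gripped 10 to 20 mm above this point, so that the palm clears the cap.
- mixer: Touch mixer, fixed on the table: dark base 150 mm (x) by 126 mm (y), light grey upper housing, top at 88 mm. Origin under the centre of the base; its front (dial and green switch) faces its own -x.
- pad_top (a point): Centre of the upper face of the mixer's round sprung rubber pad (dark grey with a yellow edge, 76 mm across, flat), 110 mm above the table when up; z points up. The point moves down with the pad.
- mixer_pad (a joint): How far the mixer's pad is pressed down, in m: 0 = up, 0.008 = fully down on its stop. The spring starts at about 5 N and takes about 12 N to reach the stop; a bottle's own weight does not press it down.
- sphere_box: Cream sample box, fixed, 220 mm deep (x), 184 wide (y), 120 high, under a dark blue 140 mm integrating sphere (centre 45 mm behind the box's centre, 205 mm up; top 283 mm; ports reach 80 mm to +y, 112 mm to -y). Origin under the box's centre; the tray comes out along its own -x through the front face at x = -110 mm; that opening is 116 mm wide, its upper edge 106 mm up.
- tray_seat (a point): Centre of the blue collar on the tray's floor (floor 18 mm above the table), where the bottle stands; x points into the box, z up. The collar is 5 mm high, 62 mm inside, 72 mm outside, so the bottle has 6 mm of play all round. The tray has no side walls; its white front panel begins 55 mm in front (-x) of this point and rises to 112 mm above the table.
- tray_front (a point): Push point on the outer face of the tray's thick white front panel, marked by a grey disc: mid-width, 85 mm above the table. The panel is 124 mm wide, 25 mm thick and reaches from 6 to 112 mm above the table. It has no handle: push here along the point's own +x, straight into the box, with the gripper's body kept above the box's top (120 mm). Shut, the panel stands 25 mm proud of the box.
- tray (a joint): How far the tray is drawn out of the box, in m: about 0.10 to 0.112 at the start, 0 = pushed hard in against its stop. From 0.028 inward a spring plunger pushes it back out with 2 to 3.5 N; from about 0.018 a sprung catch adds up to about 6 N and snaps over at about 0.011 (about 10 N in all). Pushed well past that and let go, the tray rests caught at about 0.004; let go earlier it springs back out to 0.02 to 0.03.
- amber_bottle_center (a point): Amber bottle with black cap, bystander, same size as the sample bottle; point half-way up.
- grey_bottle_center (a point): Grey bottle with orange cap, bystander, same size as the sample bottle; point half-way up.
- lens_post_base (a point): Black lens post with a round lens mount, bystander, loose: base 65 by 45 mm, 147 mm tall; the point is in the base, 5 mm up.
- hex_driver_grip (a point): Hex driver with orange handle, 170 mm long, 26 mm thick, lying on the table, bystander; the point is in its handle.
- filter_case_center (a point): Flat grey filter case, 85 by 60 by 24 mm, bystander; point at its centre.
- detector_head_center (a point): Black round detector head, 68 mm across, 30 mm high, bystander; point at its centre.
Mind the look-alikes: they are no part of the job. Leave any purple or yellow look-alike of the part that bears sample_bottle_center alone.

How it is judged (in metres and radians):
On the way, in this order (a step that is already met when the one before it is completed fails the run):
1. the sample bottle, upright on the mixer's pad, keeps the pad fully down (within 1.5 mm of its stop) for 1.5 s (value of joint mixer_pad above 0.0065 m and contact force between sample_bottle and mixer_pad above 4 N and horizontal distance between sample_bottle_center and pad_top below 0.025 m and angle between sample_bottle_center's own z axis and vertical below 0.15 rad), for 1.5 s.
2. the bottle stands free in the collar of the open tray (horizontal distance between sample_bottle_center and tray_seat below 0.009 m and z of sample_bottle_center in the frame of tray_seat below 0.0425 m and angle between sample_bottle_center's own z axis and vertical below 0.06 rad and contact force between the fingers and sample_bottle below 0.1 N and value of joint tray above 0.05 m), for 0.2 s.
At the end, for the whole second after the job is handed in: The tray stays caught shut by itself, less than 8 mm from its inner stop, with the sample bottle at rest and upright (within 0.06 rad) in its collar (axis within 9 mm of the collar's centre, base on the tray's floor) (value of joint tray below 0.008 m and horizontal distance between sample_bottle_center and tray_seat below 0.009 m and z of sample_bottle_center in the frame of tray_seat between 0.036 and 0.0425 m and angle between sample_bottle_center's own z axis and vertical below 0.06 rad and linear speed of sample_bottle below 0.02 m/s); the robot touches nothing.
It fails at once if another bottle or a loose piece of optics is moved by more than 30 mm (distance of any of amber_bottle_center, grey_bottle_center, lens_post_base, hex_driver_grip, filter_case_center, detector_head_center from where it was at the start of the episode above 0.03 m).
It fails at once if the sample bottle is dropped (falls free at more than 0.8 m/s) (contact force between the fingers and sample_bottle below 0.05 N and linear speed of sample_bottle above 0.8 m/s).
It also fails if it takes over 70 s, if anything falls off the work surface, if the arm or the gripper's body presses on something with over 40 N, if the wrist force passes 120 N, or if a joint passes its speed limit or range.

## Robot

A 6-joint arm with a two-finger parallel gripper is mounted at the origin on the work surface. World frame = base frame: x ahead of the robot, y to its left, z up, the work surface at z = 0. Lengths are in mm, angles in rad, forces in N, time in s.
With the tool pointing down it reaches from about 225 to 875 mm from the base axis. Payload 3.4 kg.
Tool frame: the origin (TCP) lies midway between the tips of the shut fingers; the grasp point (between the pads) lies 19 mm behind it (ctrl.grip_depth is the distance from the TCP to the grasp point, in mm); z points along the fingers, x is the direction in which the jaws open and shut, and the axes are right-handed (so a half turn about z gives the same grasp; the last joint's range is limited). The gripper opens to 85 mm and grips with 20 to 120 N. Pads are 22 mm wide; open, the fingers measure 114 mm over their backs; the gripper's body (76 mm by 85 mm) begins 54 mm behind the grasp point. The pads swing forward as they close: fully open they stand 13 mm farther back than shut.
Start: joints at [1.178, 0.276, 1.505, -0, 1.361, -0.121], TCP at [154.384, 553.921, 231.328] pointing down, gripper open.
Joint ranges: [-2.89, 2.89], [-0.75, 2.08], [0.22, 2.7], [-1.18, 4.32], [0.11, 2.71], [-2.7, 2.7]. Speed limits (rad/s): [2.57, 2.57, 3.14, 3.14, 3.14, 3.14].

## Interface

Orientations are given as a 3x3 rotation matrix whose columns are the frame's x, y, z axes.
In Python, from station import ctrl gives the robot as it stands. The module is installed in compiled form; this text tells all that it offers.
- The arm moves only by the tool play_rows, never from a script. Its argument "increments" is a list of rows, each an object with "translation": the shift along the tool's x, y, z in cm, a list of three; "rotation": the turn, a rotation vector about the tool's x, y, z in degrees, a list of three; "gripper": the opening, from -1 (shut) to 1 (fully open). A call has 1 to 5 rows; each row is the pose to reach, as a shift and turn from the pose measured when the call began, along the tool's axes at that moment; what a row does not reach only later rows make up. A row lasts 1/10 s, in which the tool goes at most 50 mm and 8.59 degrees, less where a joint would pass 70% of its speed; a pose out of reach is approached as far as the arm can. A call with a gripper value outside its range is refused whole. The fingers move at their own pace and stop on an object; the grip force is fixed at half the most. Time passes only in rows, so rows that repeat a pose let the fingers close. It gives the time, the measured TCP pose, the force and the opening at its end, in the units of the state.
- ctrl.get_state(): the state, without advancing time (a new reading comes with each control period).
- ctrl.snapshot(name): name is "side" or "top"; returns a dict with "pixels" (480x640x3 uint8, red, green, blue), "fx", "fy", "cx", "cy" (pixels), "rvec" (rotation vector, rad) and "tvec" (3), from world to camera coordinates, as OpenCV has them. Camera axes: x right, y down, z forward; pixel columns grow to the right and rows downward; lengths in mm; the calibration is good to about 2 mm. A picture is of the moment at which its call begins. There is no depth.
- ctrl.finish_job(): hands the job in, once; it reports no verdict.
The state is a dict: "t": time; "qpos": joint angles; "qd": joint speeds; "joint_torque": joint torques, N m; "ee_pos": TCP position; "orientation": TCP orientation; "contact_force": force on the tool from outside, world axes, zero at the start; "wrist_torque": the same for the moment, N m; "gripper_width": finger opening in mm.
Only numpy, scipy, OpenCV 4.12 (cv2) and the standard library are available. Lean on these libraries where they do the work, as an engineer would, in place of code of your own. Each camera call takes 0.05 s, during which the arm holds its last target.

## Working session

There is one attempt and no reset: what is moved stays moved. The work goes in short steps, Python scripts to look and compute and a tool call to move; the robot and the scene stay as the last step left them, time stands still between calls to the robot, and variables do not carry over. Pictures are saved under pics/ and viewed, and the job is handed in when it is done.

Besides the shell and the picture viewer there is one more tool, called after "Call:" by a JSON object that holds its "name" and its "arguments". play_rows: Moves the arm, as the interface text tells. Its arguments: {"type":"object","properties":{"increments":{"type":"array","items":{"type":"object","properties":{"translation":{"type":"array","items":{"type":"number"}},"rotation":{"type":"array","items":{"type":"number"}},"gripper":{"type":"number"}}}}},"required":["increments"]}

```bash
mkdir -p pics
python3 - <<'E'
from station import ctrl
import cv2,numpy as np
print(ctrl.get_state())
for n in("side","top"):
    s=ctrl.snapshot(n); cv2.imwrite(f"pics/{n}0.png",s["pixels"][:,:,::-1])
    R=cv2.Rodrigues(np.array(s["rvec"],float))[0]
    print(n,s["fx"],s["cx"],s["cy"],R.round(3).tolist(),(-R.T@np.array(s["tvec"]).ravel()).round(1))
E
```

```text
{'t': 0.0, 'qpos': array([ 1.17802029e+00,  2.76576619e-01,  1.50615054e+00,  4.25098451e-06,
        1.36069139e+00, -1.21006063e-01]), 'qd': array([ 9.00581000e-04,  5.23272832e-05, -2.69538480e-04, -1.36344219e-03,
        7.38477852e-04, -3.47086224e-04]), 'joint_torque': array([-2.74372978e-03, -4.16772079e+01, -2.45798439e+01, -3.53320929e-04,
        1.11383523e-02, -8.37332379e-06]), 'ee_pos': array([154.1516212 , 553.39515681, 230.44325434]), 'orientation': array([[ 2.68437090e-01,  9.63296961e-01, -7.02709480e-04],
       [ 9.63295513e-01, -2.68437916e-01, -1.68525950e-03],
       [-1.81203923e-03, -2.24530733e-04, -9.99998333e-01]]), 'contact_force': array([ 0.33841212, -0.58353762,  0.35758598]), 'wrist_torque': array([-0.01491978, -0.0019355 , -0.04553879]), 'gripper_width': 85.44392444256695}
side 512.3214772128832 317.7359842726934 240.1935261182947 [[-0.971, -0.24, 0.014], [-0.171, 0.645, -0.745], [0.17, -0.726, -0.667]] [352.3 930.5 920.5]
top 579.3848111934769 323.84523348973005 239.6471007597423 [[-0.029, -1.0, -0.002], [-0.989, 0.029, -0.142], [0.142, -0.002, -0.99]] [ 377.3   20.  1433.6]
```

View pics/side0.png

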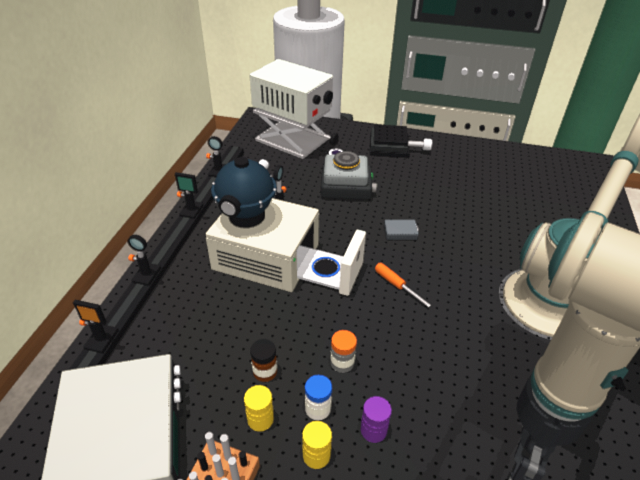

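View pics/top0.png

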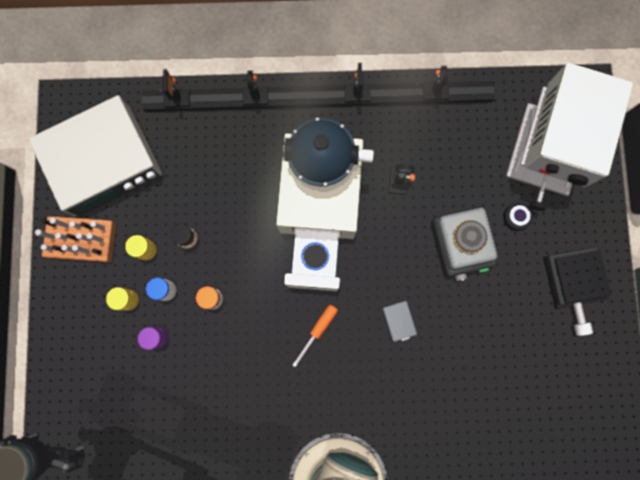

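Candidates for the sample bottle in the side view: blue cap (318,390), amber (263,360), orange/grey (343,350), yellow (259,408) and (317,444), purple (376,420). By the description it is the blue-capped white one at (318,390). In the top view it is at (157,289).

```bash
cat > h.py <<'E'
from station import ctrl
import cv2,numpy as np
def snap(n):
    s=ctrl.snapshot(n); s["R"]=cv2.Rodrigues(np.array(s["rvec"],float))[0]; s["t"]=np.array(s["tvec"],float).ravel()
    s["C"]=-s["R"].T@s["t"]; s["hsv"]=cv2.cvtColor(s["pixels"],cv2.COLOR_RGB2HSV); return s
def ray(s,u,v): return s["R"].T@np.array([(u-s["cx"])/s["fx"],(v-s["cy"])/s["fy"],1])
def onz(s,u,v,z):
    d=ray(s,u,v); return (s["C"]+d*(z-s["C"][2])/d[2]).round(1)
def proj(s,P):
    p=s["R"]@np.array(P,float)+s["t"]; return (p[0]/p[2]*s["fx"]+s["cx"],p[1]/p[2]*s["fy"]+s["cy"])
def blobs(s,lo,hi,mina=30):
    m=cv2.inRange(s["hsv"],np.array(lo),np.array(hi)); n,l,st,c=cv2.connectedComponentsWithStats(m)
    return m,[(st[i].tolist(),c[i].round(1).tolist()) for i in range(1,n) if st[i][4]>=mina]
def crop(s,x0,y0,x1,y1,k,name): cv2.imwrite(name,cv2.resize(s["pixels"][y0:y1,x0:x1,::-1],None,fx=k,fy=k,interpolation=cv2.INTER_CUBIC))
E
python3 - <<'E'
from h import *
T=snap("top");S=snap("side")
for n,s in(("top",T),("side",S)):
    for c,lo,hi in(("blue",(100,120,60),(125,255,255)),("yellow",(22,120,60),(35,255,255)),("orange",(5,150,120),(18,255,255)),("purple",(130,80,40),(160,255,255))):
        print(n,c,blobs(s,lo,hi,40)[1])
crop(T,80,220,240,360,5,"pics/bt.png");crop(S,220,320,420,480,4,"pics/bs.png")
crop(T,260,110,520,350,3,"pics/mt.png");crop(S,190,130,460,320,2.9,"pics/ms.png")
E
```

```text
top blue [([302, 243, 27, 27, 102], [316.3, 257.1]), ([145, 277, 24, 23, 415], [156.4, 288.2])]
top yellow [([125, 235, 32, 25, 603], [140.1, 247.3]), ([106, 287, 33, 24, 620], [121.4, 298.7])]
top orange [([196, 286, 23, 23, 401], [206.7, 297.3]), ([310, 305, 28, 34, 397], [323.7, 320.9])]
top purple [([516, 211, 9, 9, 70], [519.9, 215.0]), ([137, 327, 32, 23, 605], [152.0, 337.7])]
side blue [([312, 257, 28, 20, 147], [325.5, 267.5]), ([304, 374, 29, 29, 631], [318.0, 387.8])]
side yellow [([243, 385, 31, 47, 1175], [258.6, 407.5]), ([302, 420, 31, 49, 1260], [316.4, 444.0])]
side orange [([375, 262, 31, 27, 345], [389.4, 274.6]), ([78, 307, 21, 15, 191], [88.2, 313.9]), ([331, 330, 26, 25, 529], [343.4, 341.8]), ([215, 442, 17, 38, 179], [223.2, 461.0]), ([192, 444, 29, 36, 340], [205.5, 466.8]), ([231, 447, 27, 33, 390], [245.1, 464.3])]
side purple [([360, 396, 32, 47, 1184], [375.4, 418.7])]
```

View pics/bt.png

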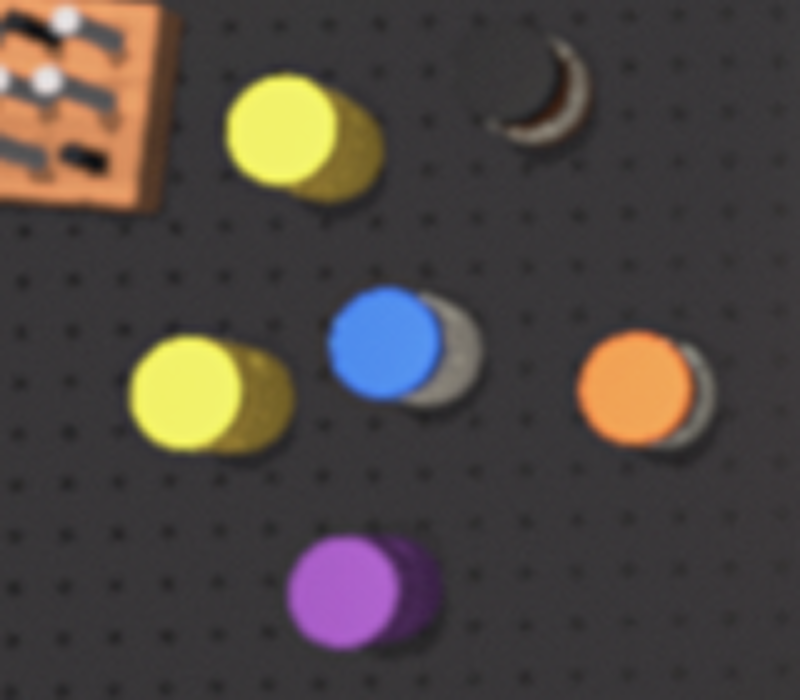

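View pics/bs.png

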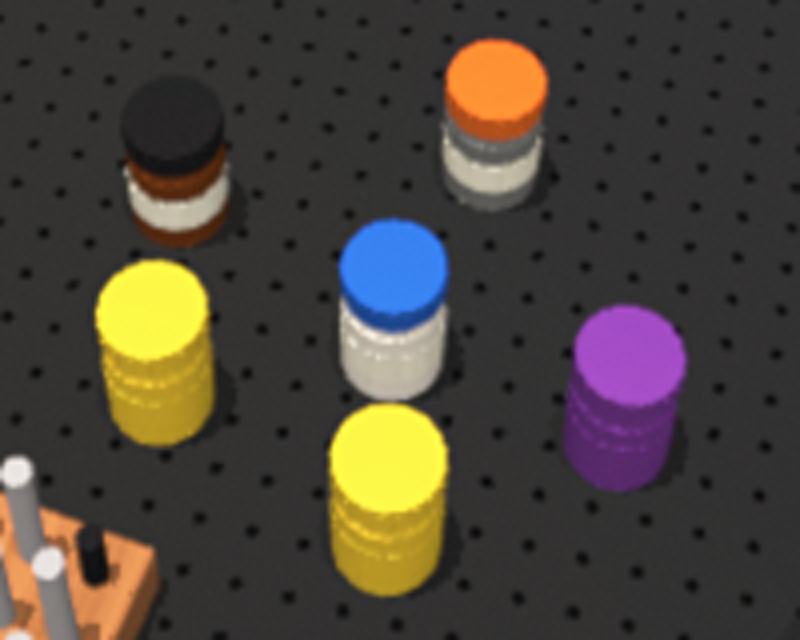

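View pics/mt.png

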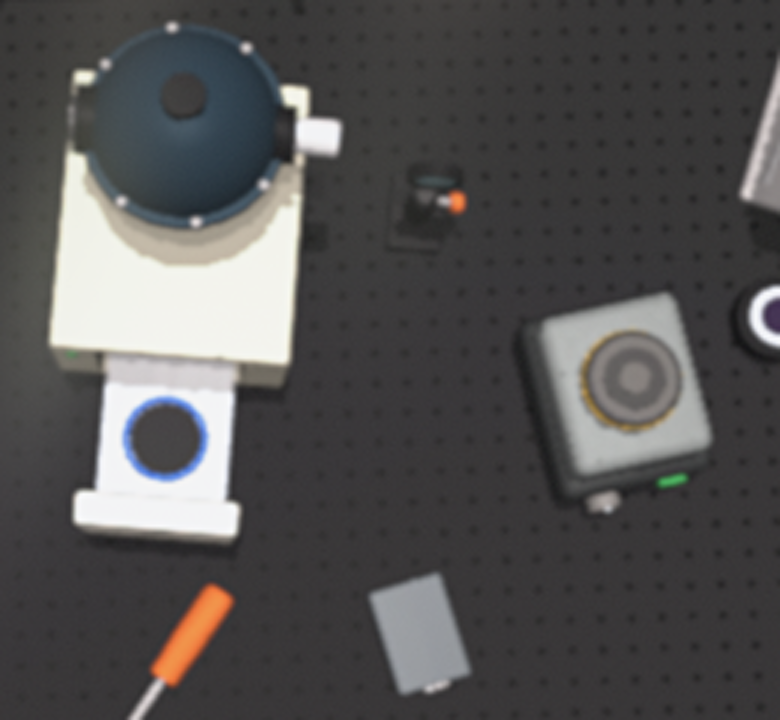

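View pics/ms.png

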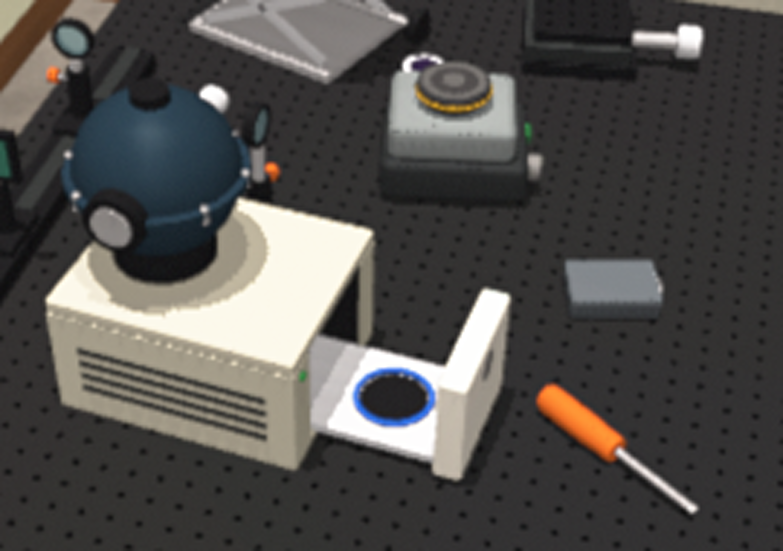

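Run:
```python
from h import *
T=snap("top");S=snap("side")
def circ(s,lo,hi,box):
    m,_=blobs(s,lo,hi); k=np.zeros_like(m); x0,y0,x1,y1=box; k[y0:y1,x0:x1]=m[y0:y1,x0:x1]
    c=max(cv2.findContours(k,cv2.RETR_EXTERNAL,cv2.CHAIN_APPROX_NONE)[0],key=cv2.contourArea); return cv2.fitEllipse(c)
B=((100,120,60),(125,255,255))
e=circ(T,*B,(140,270,175,305)); print("cap top",e,onz(T,*e[0],80))
# side cap: upper rim of ellipse only - use project check
p=onz(T,*e[0],80); print("side proj of cap top",proj(S,p))
for n,s,b in(("top",T,(295,235,335,275)),("side",S,(300,250,345,285))):
    e=circ(s,*B,b); print("collar",n,e,onz(s,*e[0],23))
# pad
for n,s,c in(("top",T,(260+632/3,110+377/3)),("side",S,(190+455/2.9,130+83/2.9))): print("pad",n,c,onz(s,*c,110))
o=lambda x,y,z: onz(T,260+x/3,110+y/3,z)
print("panel top inner L,R",o(77,491,112),o(240,500,112))
print("box front top L,R",o(51,345,120),o(290,362,120)); 
print("box back corners",o(74,70,120),o(309,88,120))
q=lambda x,y,z: onz(S,190+x/2.9,130+y/2.9,z)
print("side: box fr corners",q(296,370,120),q(374,233,120),"disc",q(487,368,85), "panel top",q(443,383,112),q(486,290,112),q(510,297,112))
print("housing", [o(*c,88).tolist() for c in((540,320),(672,293),(712,440),(578,475))])
for nm,(u,v) in dict(amb=(181,239),or_=(206.7,297.3),yel1=(137,246),yel2=(117.5,298.5),pur=(149,338)).items(): print(nm,onz(T,u,v,80))
```

```text
cap top ((156.3309326171875, 288.2249450683594), (21.568357467651367, 22.543424606323242), 40.88381576538086) [468.9 410.7  80. ]
side proj of cap top (np.float64(317.51444584415896), np.float64(385.3576060508975))
collar top ((314.537841796875, 255.72084045410156), (25.53496551513672, 25.838727951049805), 108.10115051269531) [541.   40.5  23. ]
collar side ((325.3915710449219, 266.4250793457031), (19.133438110351562, 26.814170837402344), 92.16987609863281) [538.8  43.7  23. ]
pad top (470.66666666666663, 235.66666666666669) [ 567.  -322.4  110. ]
pad side (346.8965517241379, 158.6206896551724) [ 562.  -316.5  110. ]
panel top inner L,R [491.4 106.3 112. ] [480.9 -17.6 112. ]
box front top L,R [603.3 123.5 120. ] [584.8 -59.1 120. ]
box back corners [821.5 101.6 120. ] [801.4 -82.  120. ]
side: box fr corners [597.9 131.1 120. ] [580.  -50.5 120. ] disc [458.8  54.3  85. ] panel top [485.5 108.1 112. ] [473.5 -10.2 112. ] [452.5  -6.5 112. ]
housing [[617.5, -258.7, 88.0], [636.0, -363.9, 88.0], [518.8, -387.1, 88.0], [494.5, -281.2, 88.0]]
amb [583.3 353.9  80. ]
or_ [444.4 293.2  80. ]
yel1 [569.7 457.5  80. ]
yel2 [447.6 500.8  80. ]
pur [354.7 426.2  80. ]
```

```bash
cat >> h.py <<'E'
def go(x,y,z,jaw=None):
    s=ctrl.get_state(); R=s["orientation"]; p=s["ee_pos"]; d=R.T@(np.array([x,y,z])-p)/10
    a=np.degrees(np.arctan2(R[1,0],R[0,0])); print("t",round(s["t"],2),"pos",p.round(1),"jaw",a.round(2),"tilt",R[:,2].round(4),"w",round(s["gripper_width"],1),"F",s["contact_force"].round(1))
    print("shift cm",d.round(2), "norm",np.linalg.norm(d).round(2))
    if jaw is not None:
        A=np.radians(jaw); Rt=np.array([[np.cos(A),np.sin(A),0],[np.sin(A),-np.cos(A),0],[0,0,-1]])
        print("rot deg",np.degrees(cv2.Rodrigues(R.T@Rt)[0].ravel()).round(2))
E
python3 -c "
from h import *
go(469,410.5,190,68)"
```

```text
t 0.3 pos [154.3 553.8 231. ] jaw 74.43 tilt [-2.e-04 -5.e-04 -1.e+00] w 85.4 F [ 0.6  0.4 -0.5]
shift cm [-5.35 34.16  4.1 ] norm 34.82
rot deg [-0.    0.03  6.43]
```

Call:
{"name": "play_rows", "arguments": {"increments": [{"translation":[-0.6,4.0,0.4],"rotation":[0,0,1],"gripper":1},{"translation":[-1.3,8.4,1.0],"rotation":[0,0,2],"gripper":1},{"translation":[-2.0,12.8,1.5],"rotation":[0,0,3],"gripper":1},{"translation":[-2.7,17.2,2.1],"rotation":[0,0,4],"gripper":1},{"translation":[-3.4,21.6,2.6],"rotation":[0,0,5],"gripper":1}]}}

```text
t: 0.8
ee_pos: [354.6, 462.1, 204.8]
orientation: [[0.352, 0.936, -0.0], [0.936, -0.352, -0.0], [-0.0, -0.0, -1.0]]
contact_force: [-0.1, 0.0, -0.1]
gripper_width: 85.3
```

```bash
python3 -c "
from h import *
go(469,410.5,150,68)"
```

```text
t 0.8 pos [354.6 462.1 204.8] jaw 69.4 tilt [-2.e-04 -4.e-04 -1.e+00] w 85.3 F [-0.1  0.  -0.1]
shift cm [-0.8  12.52  5.48] norm 13.69
rot deg [-0.    0.03  1.4 ]
```

Call:
{"name": "play_rows", "arguments": {"increments": [{"translation":[-0.2,4.0,1.8],"rotation":[0,0,1],"gripper":1},{"translation":[-0.5,8.2,3.6],"rotation":[0,0,1.4],"gripper":1},{"translation":[-0.8,12.5,5.5],"rotation":[0,0,1.4],"gripper":1},{"translation":[-0.8,12.5,5.5],"rotation":[0,0,1.4],"gripper":1}]}}

```text
t: 1.2
ee_pos: [472.6, 407.1, 146.5]
orientation: [[0.379, 0.925, -0.001], [0.925, -0.379, -0.004], [-0.005, 0.0, -1.0]]
contact_force: [-0.9, -0.1, -0.3]
gripper_width: 85.7
```

```bash
python3 -c "
from h import *
go(469,410.5,35,68)
S=snap('side');T=snap('top')
crop(S,220,270,420,480,3,'pics/a1.png')"
```

```text
t 1.2 pos [472.6 407.1 146.5] jaw 67.72 tilt [-0.0014 -0.0044 -1.    ] w 85.7 F [-0.9 -0.1 -0.3]
shift cm [ 0.23 -0.47 11.15] norm 11.16
rot deg [ 0.02  0.26 -0.28]
```

View pics/a1.png

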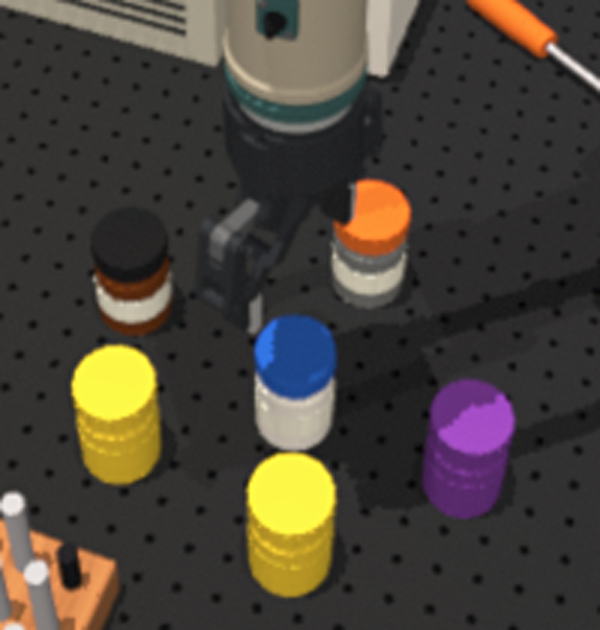

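The gripper hangs above the blue-capped bottle (crop 295,355), with the fingers open to either side and the amber and orange bottles clear. I'll let it settle and then descend.

Call:
{"name": "play_rows", "arguments": {"increments": [{"translation":[0.2,-0.5,0],"rotation":[0,0,0],"gripper":1},{"translation":[0.2,-0.5,2],"rotation":[0,0,0],"gripper":1},{"translation":[0.2,-0.5,4],"rotation":[0,0,0],"gripper":1},{"translation":[0.2,-0.5,4],"rotation":[0,0,0],"gripper":1}]}}

```text
t: 1.7
ee_pos: [461.9, 413.6, 107.2]
orientation: [[0.375, 0.927, -0.007], [0.927, -0.375, -0.003], [-0.006, -0.005, -1.0]]
contact_force: [-0.6, -0.3, -1.6]
gripper_width: 85.2
```

```bash
python3 -c "
from h import *
go(469,410.5,35,68)"
```

```text
t 1.7 pos [461.9 413.6 107.2] jaw 67.99 tilt [-0.0065 -0.0035 -1.    ] w 85.2 F [-0.6 -0.3 -1.6]
shift cm [0.02 0.81 7.22] norm 7.26
rot deg [-0.27  0.33 -0.01]
```

Call:
{"name": "play_rows", "arguments": {"increments": [{"translation":[0,0.4,0],"rotation":[0,0,0],"gripper":1},{"translation":[0,0.4,0],"rotation":[0,0,0],"gripper":1},{"translation":[0,0.4,0],"rotation":[0,0,0],"gripper":1}]}}

```text
t: 2.0
ee_pos: [466.0, 412.9, 108.5]
orientation: [[0.374, 0.927, -0.005], [0.927, -0.374, -0.002], [-0.004, -0.004, -1.0]]
contact_force: [-0.3, 0.2, -0.2]
gripper_width: 85.4
```

```bash
python3 -c "
from h import *
go(469,410.5,35,68)"
```

```text
t 2.0 pos [466.  412.9 108.5] jaw 68.01 tilt [-0.0047 -0.0021 -1.    ] w 85.4 F [-0.3  0.2 -0.2]
shift cm [-0.08  0.39  7.35] norm 7.36
rot deg [-0.21  0.22  0.01]
```

Call:
{"name": "play_rows", "arguments": {"increments": [{"translation":[-0.1,0.4,2],"rotation":[-0.2,0.2,0],"gripper":1},{"translation":[-0.1,0.4,4],"rotation":[-0.2,0.2,0],"gripper":1},{"translation":[-0.1,0.4,6],"rotation":[-0.2,0.2,0],"gripper":1},{"translation":[-0.1,0.4,7.3],"rotation":[-0.2,0.2,0],"gripper":1},{"translation":[-0.1,0.4,7.3],"rotation":[-0.2,0.2,0],"gripper":1}]}}

```text
t: 2.5
ee_pos: [468.1, 409.6, 34.1]
orientation: [[0.375, 0.927, -0.003], [0.927, -0.375, -0.002], [-0.003, -0.002, -1.0]]
contact_force: [-0.2, -1.0, -0.9]
gripper_width: 85.4
```

```bash
python3 -c "
from h import *
go(469,410.5,35,68)
S=snap('side')
crop(S,220,270,420,480,3,'pics/a2.png')"
```

```text
t 2.5 pos [468.1 409.6  34.1] jaw 68.01 tilt [-0.0028 -0.002  -1.    ] w 85.4 F [-0.2 -1.  -0.9]
shift cm [ 0.12  0.05 -0.09] norm 0.16
rot deg [-0.1   0.16  0.01]
```

View pics/a2.png

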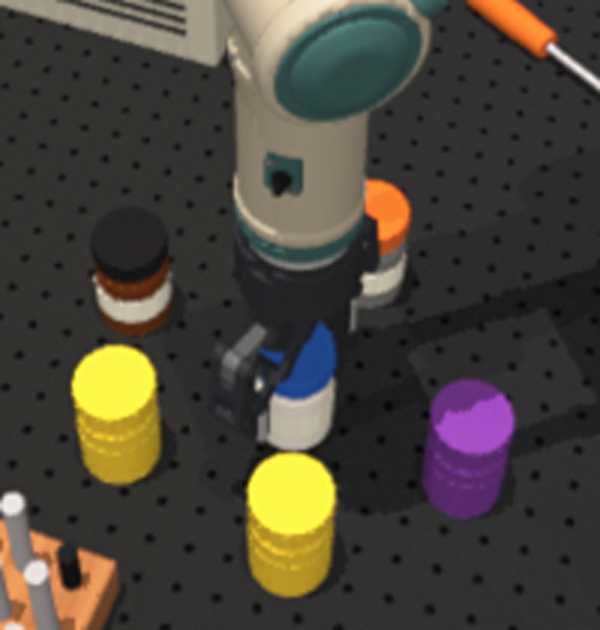

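The fingers straddle the blue-capped bottle (crop 300,380). Closing now.

Call:
{"name": "play_rows", "arguments": {"increments": [{"translation":[0,0,0],"rotation":[0,0,0],"gripper":-1},{"translation":[0,0,0],"rotation":[0,0,0],"gripper":-1},{"translation":[0,0,0],"rotation":[0,0,0],"gripper":-1},{"translation":[0,0,0],"rotation":[0,0,0],"gripper":-1},{"translation":[0,0,0],"rotation":[0,0,0],"gripper":-1}]}}

```text
t: 3.05
ee_pos: [469.7, 410.7, 36.5]
orientation: [[0.374, 0.927, 0.001], [0.927, -0.374, 0.001], [0.001, 0.001, -1.0]]
contact_force: [0.5, -0.9, 5.8]
gripper_width: 48.8
```

Call:
{"name": "play_rows", "arguments": {"increments": [{"translation":[0,0,0],"rotation":[0,0,0],"gripper":-1},{"translation":[0,0,-1],"rotation":[0,0,0],"gripper":-1},{"translation":[0,0,-3],"rotation":[0,0,0],"gripper":-1},{"translation":[0,0,-6],"rotation":[0,0,0],"gripper":-1},{"translation":[0,0,-9],"rotation":[0,0,0],"gripper":-1}]}}

```text
t: 3.55
ee_pos: [468.9, 410.2, 127.0]
orientation: [[0.374, 0.927, -0.001], [0.927, -0.374, -0.0], [-0.001, -0.0, -1.0]]
contact_force: [-0.0, 0.2, -1.2]
gripper_width: 48.9
```

```bash
python3 -c "
from h import *
go(525,200,235,76)
S=snap('side')
crop(S,220,200,420,480,2.1,'pics/a3.png')"
```

```text
t 3.55 pos [468.9 410.2 127. ] jaw 68.02 tilt [-6.e-04 -5.e-04 -1.e+00] w 48.9 F [-0.   0.2 -1.2]
shift cm [-17.4   13.07 -10.79] norm 24.29
rot deg [-0.02  0.04 -7.98]
```

View pics/a3.png

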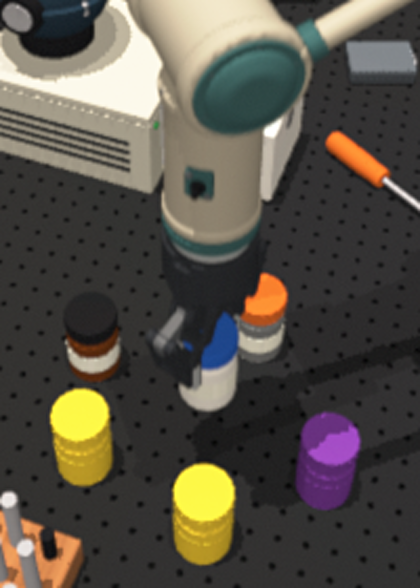

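Call:
{"name": "play_rows", "arguments": {"increments": [{"translation":[-2.0,1.5,-4],"rotation":[0,0,-2],"gripper":-1},{"translation":[-5,4,-8],"rotation":[0,0,-4],"gripper":-1},{"translation":[-9,7,-10.8],"rotation":[0,0,-6],"gripper":-1},{"translation":[-13,10,-10.8],"rotation":[0,0,-8],"gripper":-1},{"translation":[-17.4,13,-10.8],"rotation":[0,0,-8],"gripper":-1}]}}

```text
t: 4.1
ee_pos: [523.5, 216.6, 241.8]
orientation: [[0.24, 0.971, 0.012], [0.971, -0.24, 0.006], [0.009, 0.01, -1.0]]
contact_force: [0.6, 0.5, -1.6]
gripper_width: 48.8
```

```bash
python3 -c "
from h import *
go(540,0,235,84)"
```

```text
t 4.1 pos [523.5 216.6 241.8] jaw 76.12 tilt [ 0.0118  0.0064 -0.9999] w 48.8 F [ 0.6  0.5 -1.6]
shift cm [-20.64   6.79   0.56] norm 21.73
rot deg [ 0.6  -0.48 -7.88]
```

Call:
{"name": "play_rows", "arguments": {"increments": [{"translation":[-4.1,1.3,0.1],"rotation":[0.5,-0.4,-2],"gripper":-1},{"translation":[-8.2,2.7,0.2],"rotation":[0.5,-0.4,-4],"gripper":-1},{"translation":[-12.4,4.1,0.4],"rotation":[0.6,-0.5,-6],"gripper":-1},{"translation":[-16.5,5.4,0.5],"rotation":[0.6,-0.5,-8],"gripper":-1},{"translation":[-20.6,6.8,0.6],"rotation":[0.6,-0.5,-8],"gripper":-1}]}}

```text
t: 4.6
ee_pos: [539.6, -1.3, 234.5]
orientation: [[0.102, 0.995, -0.001], [0.995, -0.102, -0.0], [-0.0, -0.001, -1.0]]
contact_force: [-0.0, 0.8, -2.1]
gripper_width: 49.1
```

```bash
python3 -c "
from h import *
go(560,-210,235,84)"
```

```text
t 4.6 pos [539.6  -1.3 234.5] jaw 84.16 tilt [-5.e-04 -2.e-04 -1.e+00] w 49.1 F [-0.   0.8 -2.1]
shift cm [-20.56   4.16  -0.05] norm 20.97
rot deg [-0.03  0.01  0.16]
```

Call:
{"name": "play_rows", "arguments": {"increments": [{"translation":[-4.1,0.8,0],"rotation":[0,0,0],"gripper":-1},{"translation":[-8.2,1.7,0],"rotation":[0,0,0],"gripper":-1},{"translation":[-12.4,2.5,0],"rotation":[0,0,0],"gripper":-1},{"translation":[-16.5,3.3,0],"rotation":[0,0,0],"gripper":-1},{"translation":[-20.5,4.1,0],"rotation":[0,0,0],"gripper":-1}]}}

```text
t: 5.1
ee_pos: [559.0, -211.0, 234.3]
orientation: [[0.102, 0.995, -0.001], [0.995, -0.102, 0.0], [0.0, -0.001, -1.0]]
contact_force: [-0.5, 0.1, -1.5]
gripper_width: 48.9
```

```bash
python3 -c "
from h import *
go(565,-320,200,84)"
```

```text
t 5.1 pos [ 559.  -211.   234.3] jaw 84.14 tilt [-1.e-03  2.e-04 -1.e+00] w 48.9 F [-0.5  0.1 -1.5]
shift cm [-10.78   1.71   3.43] norm 11.44
rot deg [-0.06 -0.01  0.14]
```

Call:
{"name": "play_rows", "arguments": {"increments": [{"translation":[-4,0.6,0.5],"rotation":[0,0,0],"gripper":-1},{"translation":[-8,1.2,1.5],"rotation":[0,0,0],"gripper":-1},{"translation":[-10.8,1.7,2.5],"rotation":[0,0,0],"gripper":-1},{"translation":[-10.8,1.7,3.4],"rotation":[0,0,0],"gripper":-1},{"translation":[-10.8,1.7,3.4],"rotation":[0,0,0],"gripper":-1}]}}

```text
t: 5.6
ee_pos: [563.5, -319.7, 198.0]
orientation: [[0.104, 0.995, -0.005], [0.995, -0.104, 0.004], [0.003, -0.005, -1.0]]
contact_force: [-0.0, 0.6, -1.4]
gripper_width: 48.9
```

```bash
python3 -c "
from h import *
go(565,-320,148,84)
S=snap('side');T=snap('top')
crop(S,280,80,440,240,4,'pics/a4.png');crop(T,400,160,560,320,4,'pics/a5.png')
go(565,-320,148,84)"
```

```text
t 5.6 pos [ 563.5 -319.7  198. ] jaw 84.05 tilt [-0.0048  0.0039 -1.    ] w 48.9 F [-0.   0.6 -1.4]
shift cm [-0.03  0.17  5.  ] norm 5.0
rot deg [-0.3  -0.19  0.05]
t 5.7 pos [ 564.6 -318.9  200. ] jaw 84.16 tilt [-0.002   0.0018 -1.    ] w 48.8 F [ 0.  -0.3 -1.5]
shift cm [-0.11  0.07  5.2 ] norm 5.2
rot deg [-0.12 -0.09  0.16]
```

View pics/a4.png

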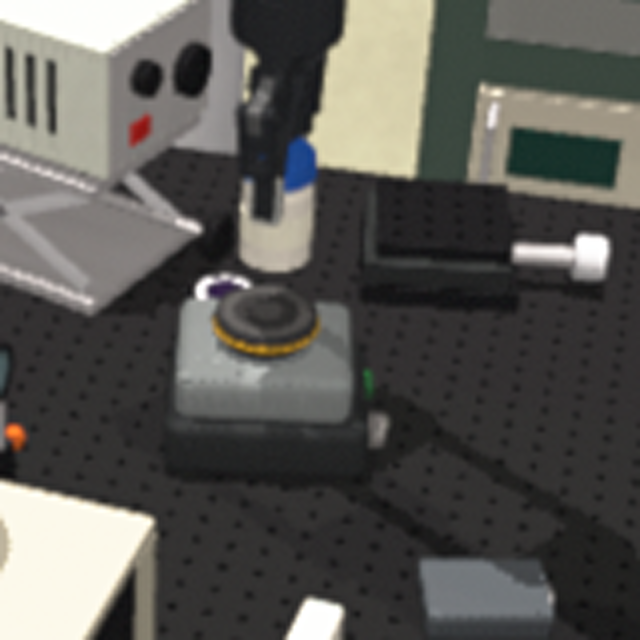

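View pics/a5.png

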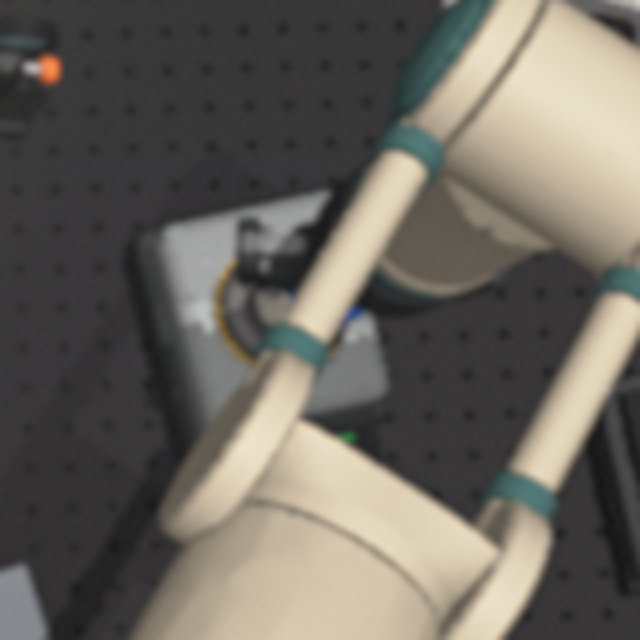

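The bottle is held over the pad (side crop: base near (275,265), pad near (265,310)). Lowering.

Call:
{"name": "play_rows", "arguments": {"increments": [{"translation":[-0.1,0.1,1.5],"rotation":[0,0,0],"gripper":-1},{"translation":[-0.1,0.1,3],"rotation":[0,0,0],"gripper":-1},{"translation":[-0.1,0.1,4.5],"rotation":[0,0,0],"gripper":-1},{"translation":[-0.1,0.1,4.8],"rotation":[0,0,0],"gripper":-1},{"translation":[-0.1,0.1,4.8],"rotation":[0,0,0],"gripper":-1}]}}

```text
t: 6.2
ee_pos: [565.5, -318.8, 152.4]
orientation: [[0.1, 0.995, -0.002], [0.995, -0.1, 0.002], [0.002, -0.002, -1.0]]
contact_force: [0.1, -0.2, -2.2]
gripper_width: 49.0
```

Call:
{"name": "play_rows", "arguments": {"increments": [{"translation":[0,0,0.2],"rotation":[0,0,0],"gripper":-1},{"translation":[0,0,0.4],"rotation":[0,0,0],"gripper":-1},{"translation":[0,0,0.4],"rotation":[0,0,0],"gripper":-1}]}}

```text
t: 6.5
ee_pos: [565.7, -318.8, 148.8]
orientation: [[0.1, 0.995, -0.002], [0.995, -0.1, 0.002], [0.001, -0.002, -1.0]]
contact_force: [-0.1, -0.1, -1.7]
gripper_width: 49.0
```

Call:
{"name": "play_rows", "arguments": {"increments": [{"translation":[0,0,0.2],"rotation":[0,0,0],"gripper":-1},{"translation":[0,0,0.4],"rotation":[0,0,0],"gripper":-1},{"translation":[0,0,0.5],"rotation":[0,0,0],"gripper":-1},{"translation":[0,0,0.5],"rotation":[0,0,0],"gripper":-1}]}}

```text
t: 6.9
ee_pos: [566.0, -319.0, 144.7]
orientation: [[0.1, 0.995, -0.0], [0.995, -0.1, 0.001], [0.001, -0.0, -1.0]]
contact_force: [-1.6, 0.9, 3.9]
gripper_width: 48.9
```

Call:
{"name": "play_rows", "arguments": {"increments": [{"translation":[0,0,0.2],"rotation":[0,0,0],"gripper":-1},{"translation":[0,0,0.4],"rotation":[0,0,0],"gripper":-1},{"translation":[0,0,0.5],"rotation":[0,0,0],"gripper":-1}]}}

```text
t: 7.2
ee_pos: [566.0, -319.0, 140.6]
orientation: [[0.1, 0.995, 0.0], [0.995, -0.1, 0.001], [0.001, 0.0, -1.0]]
contact_force: [-1.9, 1.8, 8.1]
gripper_width: 48.9
```

Call:
{"name": "play_rows", "arguments": {"increments": [{"translation":[0,0,0.2],"rotation":[0,0,0],"gripper":-1},{"translation":[0,0,0.4],"rotation":[0,0,0],"gripper":-1},{"translation":[0,0,0.5],"rotation":[0,0,0],"gripper":-1},{"translation":[0,0,0.5],"rotation":[0,0,0],"gripper":-1}]}}

```text
t: 7.6
ee_pos: [566.1, -319.0, 138.5]
orientation: [[0.1, 0.995, 0.002], [0.995, -0.1, -0.001], [-0.0, 0.002, -1.0]]
contact_force: [-2.7, 2.8, 15.1]
gripper_width: 49.0
```

Call:
{"name": "play_rows", "arguments": {"increments": [{"translation":[0,0,0.1],"rotation":[0,0,0],"gripper":-1},{"translation":[0,0,0.2],"rotation":[0,0,0],"gripper":-1},{"translation":[0,0,0.2],"rotation":[0,0,0],"gripper":-1}]}}

```text
t: 7.9
ee_pos: [566.0, -318.9, 138.5]
orientation: [[0.1, 0.995, 0.003], [0.995, -0.1, -0.001], [-0.001, 0.003, -1.0]]
contact_force: [-3.1, 1.7, 10.6]
gripper_width: 48.7
```

Call:
{"name": "play_rows", "arguments": {"increments": [{"translation":[0,0,0.3],"rotation":[0,0,0],"gripper":-1},{"translation":[0,0,0.4],"rotation":[0,0,0],"gripper":-1},{"translation":[0,0,0.4],"rotation":[0,0,0],"gripper":-1},{"translation":[0,0,0.4],"rotation":[0,0,0],"gripper":-1},{"translation":[0,0,0.4],"rotation":[0,0,0],"gripper":-1}]}}

```text
t: 8.4
ee_pos: [566.1, -318.9, 138.5]
orientation: [[0.1, 0.995, 0.005], [0.995, -0.1, -0.003], [-0.002, 0.005, -1.0]]
contact_force: [-4.4, 3.2, 19.7]
gripper_width: 49.0
```

```bash
python3 -c "
from h import *
S=snap('side')
crop(S,300,90,400,220,4.5,'pics/a6.png')
go(565,-320,148,84)"
```

```text
t 8.45 pos [ 566.1 -318.9  138.5] jaw 84.24 tilt [ 0.0048 -0.0025 -1.    ] w 48.7 F [-4.9  4.1 18.7]
shift cm [-0.12 -0.09 -0.95] norm 0.96
rot deg [0.29 0.12 0.24]
```

View pics/a6.png

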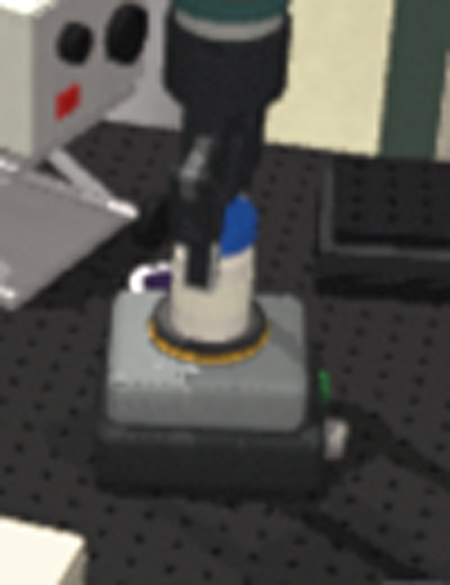

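The bottle sits centred on the pad, and the pad's yellow edge is close to the housing. At 19 N the TCP no longer moves, so the pad is on its stop. Holding for about 2 s.

Call:
{"name": "play_rows", "arguments": {"increments": [{"translation":[0,0,0.4],"rotation":[0,0,0],"gripper":-1},{"translation":[0,0,0.4],"rotation":[0,0,0],"gripper":-1},{"translation":[0,0,0.4],"rotation":[0,0,0],"gripper":-1},{"translation":[0,0,0.4],"rotation":[0,0,0],"gripper":-1},{"translation":[0,0,0.4],"rotation":[0,0,0],"gripper":-1}]}}

```text
t: 8.95
ee_pos: [566.1, -318.8, 138.4]
orientation: [[0.1, 0.995, 0.007], [0.995, -0.1, -0.004], [-0.003, 0.007, -1.0]]
contact_force: [-5.3, 4.4, 20.0]
gripper_width: 48.9
```

Call:
{"name": "play_rows", "arguments": {"increments": [{"translation":[0,0,0.4],"rotation":[0,0,0],"gripper":-1},{"translation":[0,0,0.4],"rotation":[0,0,0],"gripper":-1},{"translation":[0,0,0.4],"rotation":[0,0,0],"gripper":-1},{"translation":[0,0,0.4],"rotation":[0,0,0],"gripper":-1},{"translation":[0,0,0.4],"rotation":[0,0,0],"gripper":-1}]}}

```text
t: 9.45
ee_pos: [566.1, -318.8, 138.5]
orientation: [[0.1, 0.995, 0.009], [0.995, -0.1, -0.005], [-0.004, 0.009, -1.0]]
contact_force: [-4.4, 3.2, 19.7]
gripper_width: 49.3
```

Call:
{"name": "play_rows", "arguments": {"increments": [{"translation":[0,0,0.4],"rotation":[0,0,0],"gripper":-1},{"translation":[0,0,0.4],"rotation":[0,0,0],"gripper":-1},{"translation":[0,0,0.4],"rotation":[0,0,0],"gripper":-1},{"translation":[0,0,0.4],"rotation":[0,0,0],"gripper":-1},{"translation":[0,0,0.4],"rotation":[0,0,0],"gripper":-1}]}}

```text
t: 9.95
ee_pos: [566.1, -318.8, 138.4]
orientation: [[0.1, 0.995, 0.01], [0.995, -0.1, -0.006], [-0.005, 0.011, -1.0]]
contact_force: [-5.2, 2.7, 21.0]
gripper_width: 49.2
```

Call:
{"name": "play_rows", "arguments": {"increments": [{"translation":[0,0,0.4],"rotation":[0,0,0],"gripper":-1},{"translation":[0,0,0.4],"rotation":[0,0,0],"gripper":-1},{"translation":[0,0,0.4],"rotation":[0,0,0],"gripper":-1},{"translation":[0,0,0.4],"rotation":[0,0,0],"gripper":-1},{"translation":[0,0,0.4],"rotation":[0,0,0],"gripper":-1}]}}

```text
t: 10.45
ee_pos: [566.0, -318.7, 138.4]
orientation: [[0.1, 0.995, 0.012], [0.995, -0.1, -0.008], [-0.006, 0.013, -1.0]]
contact_force: [-4.5, 2.7, 20.7]
gripper_width: 48.7
```

Call:
{"name": "play_rows", "arguments": {"increments": [{"translation":[0,0,-0.5],"rotation":[0,0,0],"gripper":-1},{"translation":[0,0,-1.5],"rotation":[0,0,0],"gripper":-1},{"translation":[0,0,-4],"rotation":[0.3,0.2,0],"gripper":-1},{"translation":[0,0,-7],"rotation":[0.6,0.3,0],"gripper":-1},{"translation":[0,0,-10],"rotation":[0.7,0.4,0],"gripper":-1}]}}

```text
t: 10.95
ee_pos: [564.6, -317.8, 238.0]
orientation: [[0.1, 0.995, -0.001], [0.995, -0.1, 0.002], [0.002, -0.001, -1.0]]
contact_force: [0.3, -0.5, -1.5]
gripper_width: 48.7
```

```bash
python3 -c "
from h import *
go(552,-140,240,84.4)
S=snap('side')
crop(S,300,60,400,220,4,'pics/a7.png')"
```

```text
t 10.95 pos [ 564.6 -317.8  238. ] jaw 84.24 tilt [-0.0012  0.002  -1.    ] w 48.7 F [ 0.3 -0.5 -1.5]
shift cm [17.57 -3.04 -0.16] norm 17.83
rot deg [-0.08 -0.11 -0.16]
```

View pics/a7.png

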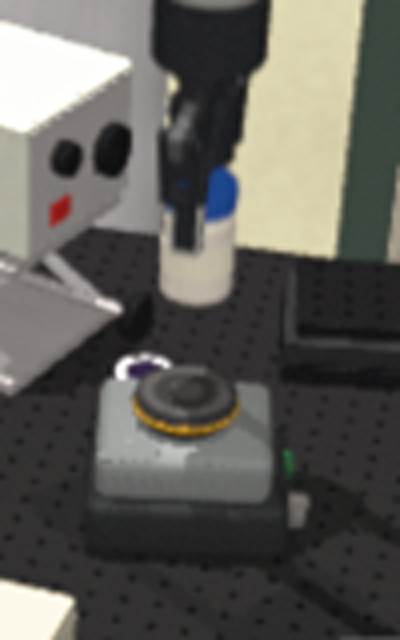

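Call:
{"name": "play_rows", "arguments": {"increments": [{"translation":[3.5,-0.6,0],"rotation":[0,0,0],"gripper":-1},{"translation":[7.0,-1.2,0],"rotation":[0,0,0],"gripper":-1},{"translation":[10.5,-1.8,0],"rotation":[0,0,0],"gripper":-1},{"translation":[14,-2.4,0],"rotation":[0,0,0],"gripper":-1},{"translation":[17.5,-3,0],"rotation":[0,0,0],"gripper":-1}]}}

```text
t: 11.5
ee_pos: [554.2, -141.0, 242.3]
orientation: [[0.101, 0.995, 0.006], [0.995, -0.101, -0.004], [-0.003, 0.007, -1.0]]
contact_force: [0.3, 1.0, -1.4]
gripper_width: 49.1
```

```bash
python3 -c "
from h import *
go(540,41,200,84.4)"
```

```text
t 11.5 pos [ 554.2 -141.   242.3] jaw 84.22 tilt [ 0.0064 -0.0037 -1.    ] w 49.1 F [ 0.3  1.  -1.4]
shift cm [17.98 -3.27  4.15] norm 18.74
rot deg [ 0.38  0.17 -0.18]
```

Call:
{"name": "play_rows", "arguments": {"increments": [{"translation":[4.0,-0.7,0.3],"rotation":[0.3,0.1,-0.2],"gripper":-1},{"translation":[8.5,-1.5,0.8],"rotation":[0.4,0.2,-0.2],"gripper":-1},{"translation":[13,-2.4,2],"rotation":[0.4,0.2,-0.2],"gripper":-1},{"translation":[16.5,-3,3.2],"rotation":[0.4,0.2,-0.2],"gripper":-1},{"translation":[18,-3.3,4.1],"rotation":[0.4,0.2,-0.2],"gripper":-1}]}}

```text
t: 12.0
ee_pos: [538.5, 44.3, 198.9]
orientation: [[0.094, 0.996, -0.002], [0.996, -0.094, 0.002], [0.002, -0.002, -1.0]]
contact_force: [-0.8, -0.2, -1.8]
gripper_width: 48.8
```

Call:
{"name": "play_rows", "arguments": {"increments": [{"translation":[0,0,0.2],"rotation":[0,0,0],"gripper":-1},{"translation":[0,0,0.2],"rotation":[0,0,0],"gripper":-1}]}}

```text
t: 12.2
ee_pos: [538.2, 43.8, 196.0]
orientation: [[0.094, 0.996, -0.004], [0.996, -0.094, 0.001], [0.0, -0.004, -1.0]]
contact_force: [0.5, -0.4, -1.1]
gripper_width: 49.0
```

```bash
python3 -c "
from h import *
S=snap('side');T=snap('top')
crop(S,250,150,410,310,4,'pics/a8.png');crop(T,240,170,400,330,4,'pics/a9.png')
go(540,41,100,84.4)"
```

```text
t 12.3 pos [539.2  42.9 197.1] jaw 84.52 tilt [-1.6e-03  8.0e-04 -1.0e+00] w 48.9 F [-1.4 -1.  -1.1]
shift cm [-0.18  0.11  9.7 ] norm 9.71
rot deg [-0.1  -0.04  0.12]
```

View pics/a8.png

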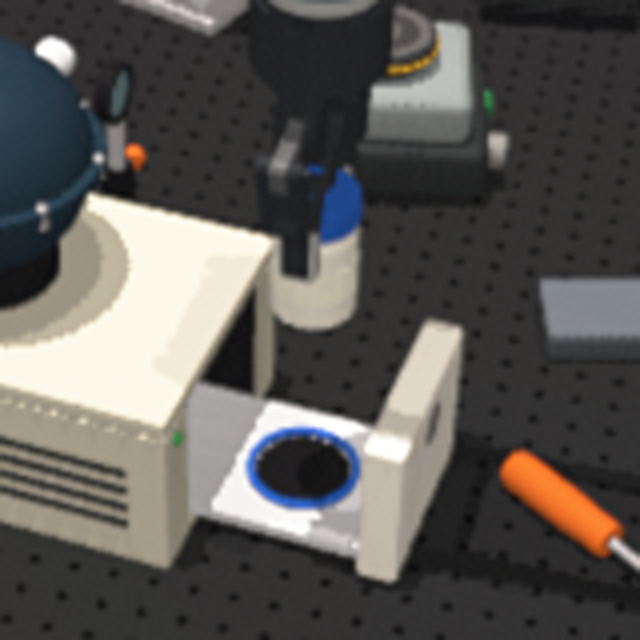

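View pics/a9.png

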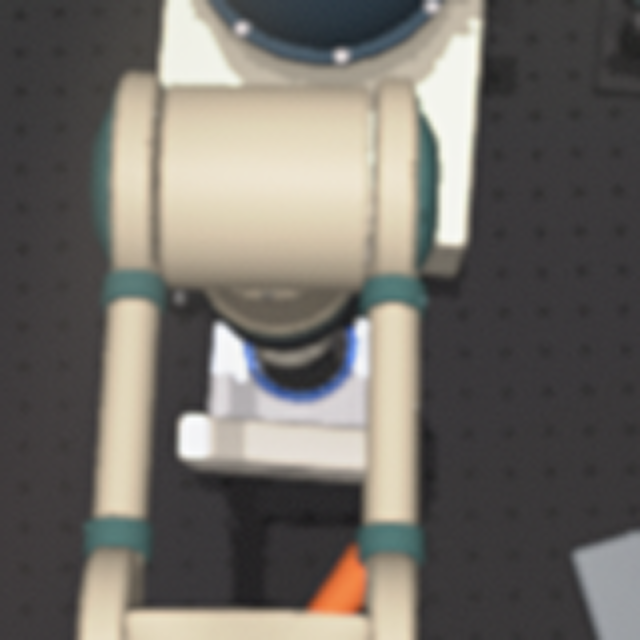

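```bash
python3 -c "
from h import *
S=snap('side')
go(540,41,100,84.4)
for dz in(36,37): print(proj(S,[539.2,42.5,197.1-dz]))
# base ellipse centre estimate and collar centre
print('collar',onz(S,325.4,266.4,23),'base',onz(S,328.25,225,160.7))
"
```

```text
t 12.35 pos [539.3  42.8 197.3] jaw 84.49 tilt [-0.0012  0.001  -1.    ] w 48.9 F [ 0.4  0.  -1.2]
shift cm [-0.18  0.1   9.73] norm 9.73
rot deg [-0.07 -0.05  0.09]
(np.float64(326.8034184335339), np.float64(223.49593068334633))
(np.float64(326.79210016753234), np.float64(223.8279974881996))
collar [538.8  43.6  23. ] base [534.9  46.4 160.7]
```

Call:
{"name": "play_rows", "arguments": {"increments": [{"translation":[-0.2,0.2,3],"rotation":[0,0,0],"gripper":-1},{"translation":[-0.2,0.2,6.5],"rotation":[0,0,0],"gripper":-1},{"translation":[-0.2,0.2,9.5],"rotation":[0,0,0],"gripper":-1},{"translation":[-0.2,0.2,12],"rotation":[0,0,0],"gripper":-1},{"translation":[-0.2,0.2,12],"rotation":[0,0,0],"gripper":-1}]}}

```text
t: 12.85
ee_pos: [538.7, 39.4, 74.5]
orientation: [[0.098, 0.995, -0.008], [0.995, -0.098, 0.001], [0.0, -0.008, -1.0]]
contact_force: [-0.2, -0.2, -2.0]
gripper_width: 48.8
```

Call:
{"name": "play_rows", "arguments": {"increments": [{"translation":[0,0,0.1],"rotation":[0,0,0],"gripper":-1},{"translation":[0,0,0.1],"rotation":[0,0,0],"gripper":-1},{"translation":[0,0,0.1],"rotation":[0,0,0],"gripper":-1}]}}

```text
t: 13.15
ee_pos: [540.0, 39.1, 75.0]
orientation: [[0.098, 0.995, -0.005], [0.995, -0.098, 0.001], [0.0, -0.005, -1.0]]
contact_force: [-0.4, -0.3, -1.3]
gripper_width: 49.4
```

```bash
python3 -c "
from h import *
S=snap('side')
crop(S,270,200,370,300,7,'pics/b1.png')
go(541.5,40.5,65,84.4)"
```

```text
t 13.2 pos [539.9  39.2  74.9] jaw 84.36 tilt [-5.e-03  8.e-04 -1.e+00] w 49.0 F [-0.2  0.5 -2. ]
shift cm [0.15 0.15 0.99] norm 1.01
rot deg [-0.29 -0.02 -0.04]
```

View pics/b1.png

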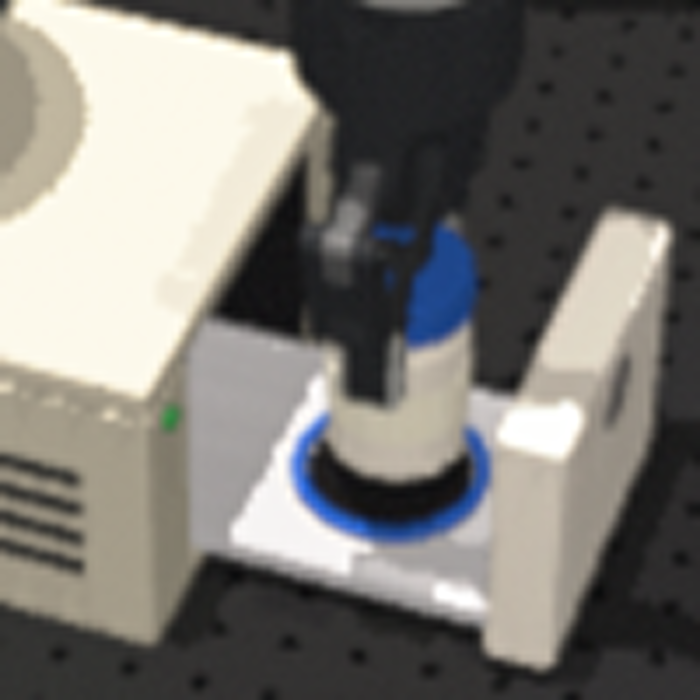

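The bottle base hangs just above the collar in the side crop (base axis about x=398, collar centre about (391,470)). The small +x/+y correction agrees with the top-view estimate.

Call:
{"name": "play_rows", "arguments": {"increments": [{"translation":[0.15,0.15,0.3],"rotation":[-0.3,0,0],"gripper":-1},{"translation":[0.15,0.15,0.7],"rotation":[-0.3,0,0],"gripper":-1},{"translation":[0.15,0.15,1.0],"rotation":[-0.3,0,0],"gripper":-1},{"translation":[0.15,0.15,1.2],"rotation":[-0.3,0,0],"gripper":-1},{"translation":[0.15,0.15,1.2],"rotation":[-0.3,0,0],"gripper":-1}]}}

```text
t: 13.7
ee_pos: [541.0, 40.6, 62.4]
orientation: [[0.098, 0.995, -0.001], [0.995, -0.098, 0.0], [0.0, -0.001, -1.0]]
contact_force: [0.6, 0.5, -2.4]
gripper_width: 48.6
```

```bash
python3 -c "
from h import *
S=snap('side')
crop(S,270,200,370,300,7,'pics/b2.png')
go(541.5,40.5,55,84.4)"
```

```text
t 13.75 pos [541.2  40.6  62.6] jaw 84.37 tilt [-5.e-04  4.e-04 -1.e+00] w 48.8 F [-0.1 -0.4 -2.6]
shift cm [-0.01  0.03  0.76] norm 0.76
rot deg [-0.03 -0.02 -0.03]
```

View pics/b2.png

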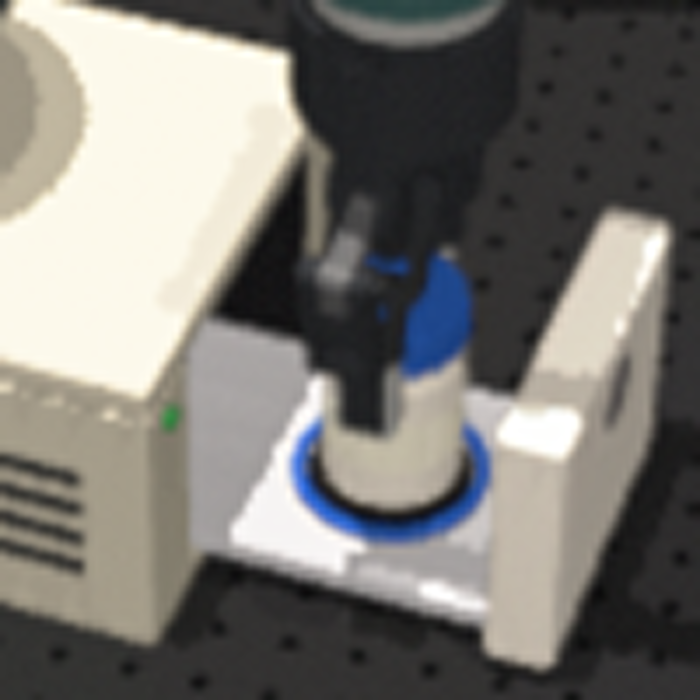

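Well centred (bottle axis about x=394, collar about x=391). Lowering to contact.

Call:
{"name": "play_rows", "arguments": {"increments": [{"translation":[0,0,0.3],"rotation":[0,0,0],"gripper":-1},{"translation":[0,0,0.5],"rotation":[0,0,0],"gripper":-1},{"translation":[0,0,0.7],"rotation":[0,0,0],"gripper":-1},{"translation":[0,0,0.7],"rotation":[0,0,0],"gripper":-1}]}}

```text
t: 14.15
ee_pos: [540.9, 40.6, 55.2]
orientation: [[0.098, 0.995, -0.001], [0.995, -0.098, 0.0], [0.0, -0.001, -1.0]]
contact_force: [-0.4, -0.5, -1.5]
gripper_width: 49.0
```

Call:
{"name": "play_rows", "arguments": {"increments": [{"translation":[0,0,0.1],"rotation":[0,0,0],"gripper":-1},{"translation":[0,0,0.2],"rotation":[0,0,0],"gripper":-1},{"translation":[0,0,0.2],"rotation":[0,0,0],"gripper":-1}]}}

```text
t: 14.45
ee_pos: [542.1, 40.5, 54.5]
orientation: [[0.098, 0.995, 0.002], [0.995, -0.098, 0.0], [0.0, 0.002, -1.0]]
contact_force: [-0.8, -0.7, 4.6]
gripper_width: 48.6
```

Call:
{"name": "play_rows", "arguments": {"increments": [{"translation":[0,0,0],"rotation":[0,0,0],"gripper":-0.1},{"translation":[0,0,0],"rotation":[0,0,0],"gripper":0.5},{"translation":[0,0,0],"rotation":[0,0,0],"gripper":1},{"translation":[0,0,0],"rotation":[0,0,0],"gripper":1},{"translation":[0,0,0],"rotation":[0,0,0],"gripper":1}]}}

```text
t: 14.95
ee_pos: [542.1, 40.5, 54.4]
orientation: [[0.098, 0.995, 0.001], [0.995, -0.098, 0.0], [0.0, 0.001, -1.0]]
contact_force: [0.7, 1.4, 0.9]
gripper_width: 85.3
```

Call:
{"name": "play_rows", "arguments": {"increments": [{"translation":[0,0,-0.5],"rotation":[0,0,0],"gripper":1},{"translation":[0,0,-3],"rotation":[0,0,0],"gripper":1},{"translation":[0,0,-6],"rotation":[0,0,0],"gripper":1},{"translation":[0,0,-10],"rotation":[0,0,0],"gripper":1},{"translation":[0,0,-14],"rotation":[0,0,0],"gripper":1}]}}

```text
t: 15.45
ee_pos: [541.4, 40.5, 195.9]
orientation: [[0.098, 0.995, 0.001], [0.995, -0.098, 0.0], [0.0, 0.001, -1.0]]
contact_force: [0.6, -0.1, 0.6]
gripper_width: 85.0
```

```bash
python3 -c "
from h import *
S=snap('side')
crop(S,270,170,370,300,4.5,'pics/b3.png')
go(400,54,200,84.4)"
```

```text
t 15.5 pos [545.7  40.3 203.2] jaw 84.38 tilt [ 1.430e-02 -5.000e-04 -9.999e-01] w 85.3 F [ 2.5 -0.2  4.9]
shift cm [ -0.07 -14.64   0.11] norm 14.64
rot deg [ 0.82 -0.05 -0.02]
```

View pics/b3.png

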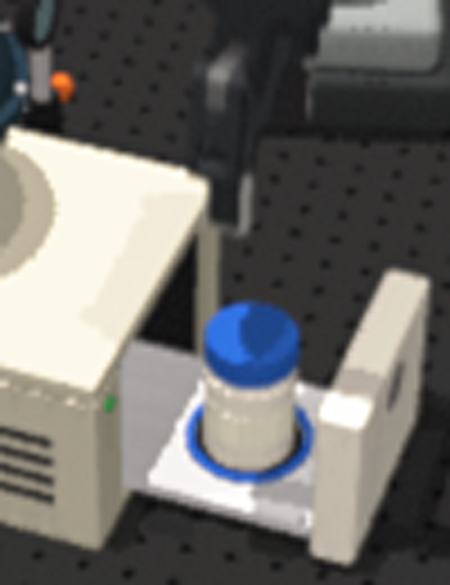

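The bottle stands upright inside the collar (cap (251,340), collar centre about (250,437) in the crop). Next I move in front of the panel with the fingers shut.

Call:
{"name": "play_rows", "arguments": {"increments": [{"translation":[0,-3.5,0],"rotation":[0.6,0,0],"gripper":1},{"translation":[0,-7,0],"rotation":[0.8,0,0],"gripper":-1},{"translation":[0,-10,0],"rotation":[0.8,0,0],"gripper":-1},{"translation":[0,-12.5,0],"rotation":[0.8,0,0],"gripper":-1},{"translation":[0,-13.5,0],"rotation":[0.8,0,0],"gripper":-1}]}}

```text
t: 16.0
ee_pos: [408.8, 53.8, 201.3]
orientation: [[0.098, 0.995, -0.001], [0.995, -0.098, 0.001], [0.001, -0.001, -1.0]]
contact_force: [1.1, 0.4, 1.1]
gripper_width: 28.3
```

```bash
python3 -c "
from h import *
go(418,51.5,80,84.4)"
```

```text
t 16.0 pos [408.8  53.8 201.3] jaw 84.39 tilt [-5.e-04  1.e-03 -1.e+00] w 28.3 F [1.1 0.4 1.1]
shift cm [-0.15  0.95 12.13] norm 12.17
rot deg [-0.04 -0.05 -0.01]
```

Call:
{"name": "play_rows", "arguments": {"increments": [{"translation":[-0.1,0.5,3],"rotation":[0,0,0],"gripper":-1},{"translation":[-0.1,0.9,6],"rotation":[0,0,0],"gripper":-1},{"translation":[-0.1,0.9,9],"rotation":[0,0,0],"gripper":-1},{"translation":[-0.1,0.9,12],"rotation":[0,0,0],"gripper":-1},{"translation":[-0.1,0.9,12.1],"rotation":[0,0,0],"gripper":-1}]}}

```text
t: 16.5
ee_pos: [415.5, 52.1, 77.6]
orientation: [[0.098, 0.995, -0.007], [0.995, -0.098, 0.001], [0.0, -0.008, -1.0]]
contact_force: [-0.4, 0.3, 0.9]
gripper_width: 0.3
```

```bash
python3 -c "
from h import *
S=snap('side');T=snap('top')
crop(S,270,170,390,300,4.5,'pics/b4.png');crop(T,240,170,400,330,4,'pics/b5.png')
go(450,49,80,84.4)"
```

```text
t 16.6 pos [418.2  52.   80.4] jaw 84.39 tilt [-9.e-04  1.e-03 -1.e+00] w -0.1 F [ 0.5 -0.3  0.7]
shift cm [0.01 3.19 0.04] norm 3.19
rot deg [-0.06 -0.05 -0.01]
```

View pics/b4.png

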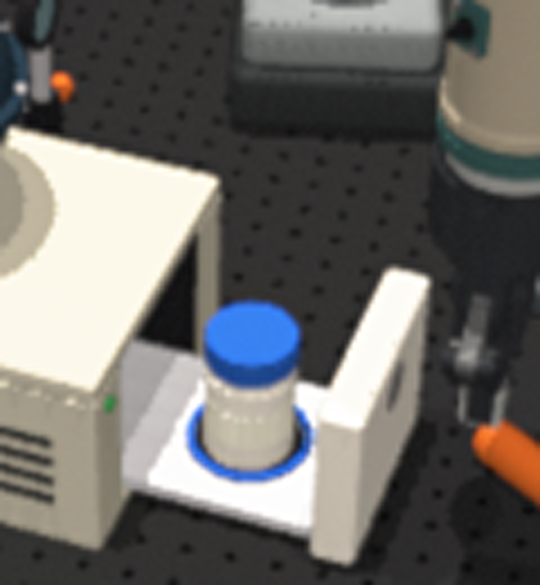

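View pics/b5.png

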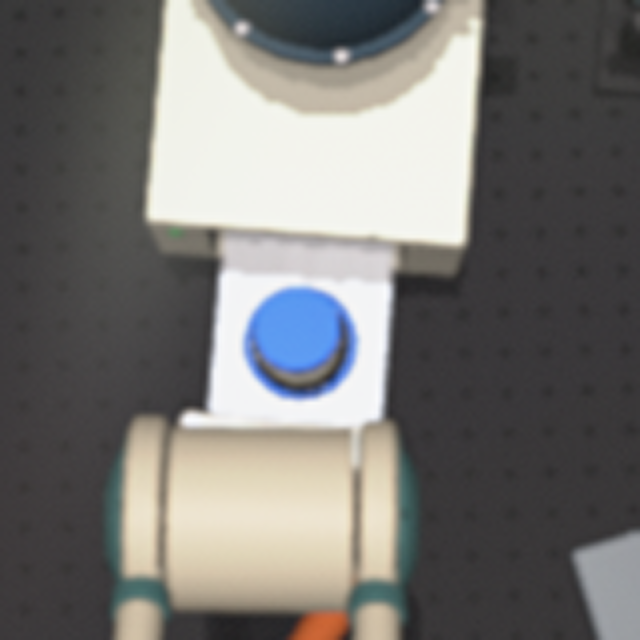

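Call:
{"name": "play_rows", "arguments": {"increments": [{"translation":[0,1.0,0],"rotation":[0,0,0],"gripper":-1},{"translation":[0,2.0,0],"rotation":[0,0,0],"gripper":-1},{"translation":[0,2.7,0],"rotation":[0,0,0],"gripper":-1},{"translation":[0,3.3,0],"rotation":[0,0,0],"gripper":-1},{"translation":[0,3.9,0],"rotation":[0,0,0],"gripper":-1}]}}

```text
t: 17.1
ee_pos: [457.1, 48.2, 80.5]
orientation: [[0.098, 0.995, -0.002], [0.995, -0.098, 0.001], [0.001, -0.002, -1.0]]
contact_force: [-1.1, -0.0, 0.6]
gripper_width: 0.2
```

Call:
{"name": "play_rows", "arguments": {"increments": [{"translation":[0,0.7,0],"rotation":[0,0,0],"gripper":-1},{"translation":[0,1.4,0],"rotation":[0,0,0],"gripper":-1},{"translation":[0,2.1,0],"rotation":[0,0,0],"gripper":-1},{"translation":[0,2.8,0],"rotation":[0,0,0],"gripper":-1},{"translation":[0,3.5,0],"rotation":[0,0,0],"gripper":-1}]}}

```text
t: 17.6
ee_pos: [492.4, 44.6, 80.4]
orientation: [[0.098, 0.995, -0.002], [0.995, -0.098, 0.001], [0.001, -0.002, -1.0]]
contact_force: [-2.0, -0.5, 0.8]
gripper_width: -0.1
```

```bash
python3 -c "
from h import *
S=snap('side')
crop(S,270,170,390,300,4.5,'pics/b6.png')
go(542,40,80,84.4)"
```

```text
t 17.65 pos [494.3  44.5  80.5] jaw 84.38 tilt [ 6.e-04  9.e-04 -1.e+00] w 0.3 F [ 1.5 -0.8  0.5]
shift cm [0.02 4.79 0.06] norm 4.79
rot deg [ 0.03 -0.05 -0.02]
```

View pics/b6.png

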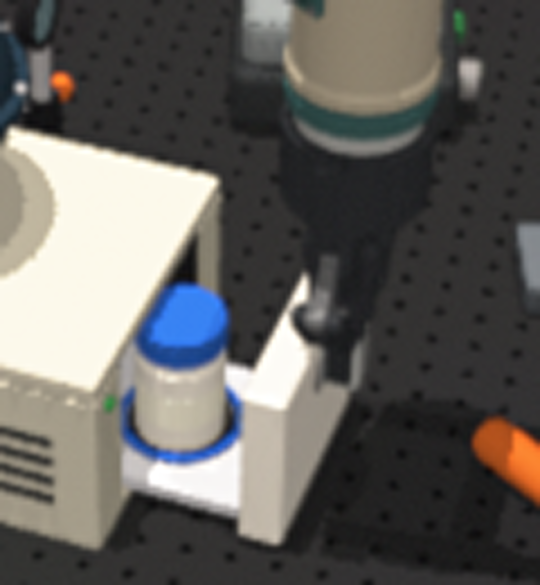

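The tray slides in with the bottle upright, and the fingers are on the panel's mid-width. Continuing.

Call:
{"name": "play_rows", "arguments": {"increments": [{"translation":[0,0.7,0],"rotation":[0,0,0],"gripper":-1},{"translation":[0,1.4,0],"rotation":[0,0,0],"gripper":-1},{"translation":[0,2.1,0],"rotation":[0,0,0],"gripper":-1},{"translation":[0,2.8,0],"rotation":[0,0,0],"gripper":-1},{"translation":[0,3.5,0],"rotation":[0,0,0],"gripper":-1}]}}

```text
t: 18.15
ee_pos: [529.7, 40.9, 80.5]
orientation: [[0.098, 0.995, 0.0], [0.995, -0.098, 0.001], [0.001, 0.0, -1.0]]
contact_force: [-1.0, -1.5, -0.5]
gripper_width: -0.0
```

Call:
{"name": "play_rows", "arguments": {"increments": [{"translation":[0,0.5,0],"rotation":[0,0,0],"gripper":-1},{"translation":[0,1.0,0],"rotation":[0,0,0],"gripper":-1},{"translation":[0,1.4,0],"rotation":[0,0,0],"gripper":-1},{"translation":[0,1.8,0],"rotation":[0,0,0],"gripper":-1}]}}

```text
t: 18.55
ee_pos: [544.0, 39.4, 80.2]
orientation: [[0.098, 0.995, -0.008], [0.995, -0.098, 0.001], [0.0, -0.008, -1.0]]
contact_force: [-9.0, -0.7, 6.5]
gripper_width: -0.2
```

Call:
{"name": "play_rows", "arguments": {"increments": [{"translation":[0,0.4,0],"rotation":[0,0,0],"gripper":-1},{"translation":[0,0.8,0],"rotation":[0,0,0],"gripper":-1},{"translation":[0,1.0,0],"rotation":[0,0,0],"gripper":-1},{"translation":[0,1.0,0],"rotation":[0,0,0],"gripper":-1}]}}

```text
t: 18.95
ee_pos: [554.4, 38.3, 80.2]
orientation: [[0.098, 0.995, -0.007], [0.995, -0.098, 0.001], [0.0, -0.007, -1.0]]
contact_force: [-1.5, -0.5, 1.4]
gripper_width: -0.3
```

Call:
{"name": "play_rows", "arguments": {"increments": [{"translation":[0,0.3,0],"rotation":[0,0,0],"gripper":-1},{"translation":[0,0.6,0],"rotation":[0,0,0],"gripper":-1},{"translation":[0,0.8,0],"rotation":[0,0,0],"gripper":-1},{"translation":[0,0.8,0],"rotation":[0,0,0],"gripper":-1}]}}

```text
t: 19.35
ee_pos: [558.3, 37.9, 80.0]
orientation: [[0.098, 0.995, -0.016], [0.995, -0.098, 0.001], [-0.0, -0.016, -1.0]]
contact_force: [-10.8, -0.3, 8.2]
gripper_width: 0.2
```

```bash
python3 -c "
from h import *
S=snap('side')
crop(S,230,170,390,300,4.5,'pics/b7.png')
go(542,40,80,84.4)"
```

```text
t 19.4 pos [558.3  37.9  80. ] jaw 84.4 tilt [-0.0154  0.0014 -0.9999] w 0.2 F [-10.7  -0.6   8.4]
shift cm [ 0.05 -1.65  0.02] norm 1.65
rot deg [-0.88  0.    0.  ]
```

View pics/b7.png

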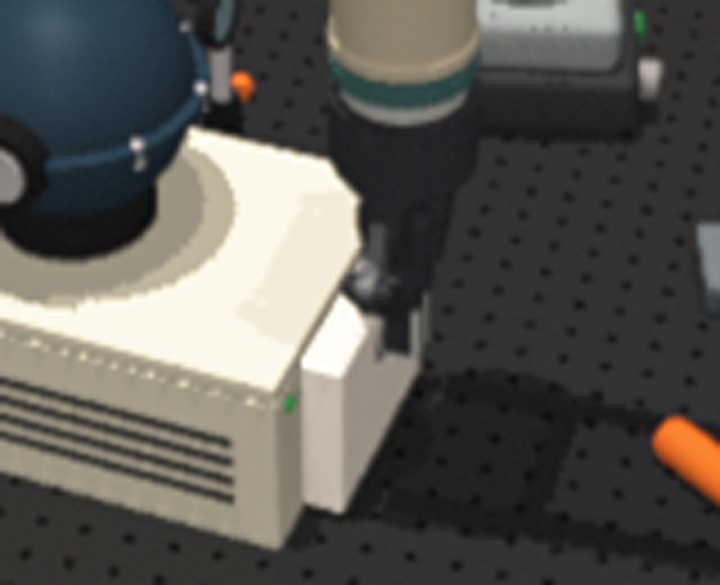

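The force peaked at 9 N and then dropped to 1.5 N, so the catch snapped. It is now 10.8 N against the stop, and the panel looks flush with the box. Backing off.

Call:
{"name": "play_rows", "arguments": {"increments": [{"translation":[0,-0.3,0],"rotation":[0,0,0],"gripper":-1},{"translation":[0,-0.8,0],"rotation":[0,0,0],"gripper":-1},{"translation":[0,-2,0],"rotation":[-0.5,0,0],"gripper":-1},{"translation":[0,-4,0],"rotation":[-0.8,0,0],"gripper":-1},{"translation":[0,-7,0],"rotation":[-0.8,0,0],"gripper":-1}]}}

```text
t: 19.9
ee_pos: [491.3, 44.7, 81.4]
orientation: [[0.098, 0.995, 0.005], [0.995, -0.098, 0.0], [0.001, 0.004, -1.0]]
contact_force: [-0.7, 1.0, -0.4]
gripper_width: 0.1
```

Call:
{"name": "play_rows", "arguments": {"increments": [{"translation":[0,-3,-2],"rotation":[0,0,0],"gripper":-1},{"translation":[0,-6,-5],"rotation":[0,0,0],"gripper":-1},{"translation":[0,-9,-9],"rotation":[0,0,0],"gripper":-1},{"translation":[0,-11,-12],"rotation":[0,0,0],"gripper":-1},{"translation":[0,-11,-12],"rotation":[0,0,0],"gripper":-1}]}}

```text
t: 20.4
ee_pos: [382.8, 55.9, 205.1]
orientation: [[0.097, 0.995, 0.016], [0.995, -0.097, 0.0], [0.002, 0.016, -1.0]]
contact_force: [0.6, 0.7, 0.3]
gripper_width: 0.2
```

Call:
{"name": "play_rows", "arguments": {"increments": [{"translation":[0,0,0],"rotation":[0,0,0],"gripper":-1},{"translation":[0,0,0],"rotation":[0,0,0],"gripper":-1},{"translation":[0,0,0],"rotation":[0,0,0],"gripper":-1}]}}

```text
t: 20.7
ee_pos: [383.2, 55.9, 204.2]
orientation: [[0.098, 0.995, 0.014], [0.995, -0.098, 0.001], [0.002, 0.014, -1.0]]
contact_force: [0.5, 0.4, 0.4]
gripper_width: 0.3
```

```bash
python3 -c "
from h import *
S=snap('side');T=snap('top')
crop(S,190,130,390,310,3.5,'pics/c1.png');crop(T,250,110,410,310,3,'pics/c2.png')
cv2.imwrite('pics/c3.png',T['pixels'][:,:,::-1]);cv2.imwrite('pics/c4.png',S['pixels'][:,:,::-1])
go(542,40,80,84.4)"
```

```text
t 20.8 pos [383.   55.8 204.1] jaw 84.4 tilt [ 1.370e-02  5.000e-04 -9.999e-01] w -0.1 F [ 0.  -0.6  0.6]
shift cm [-0.05 15.81 12.62] norm 20.23
rot deg [ 0.78 -0.11 -0.01]
```

View pics/c1.png

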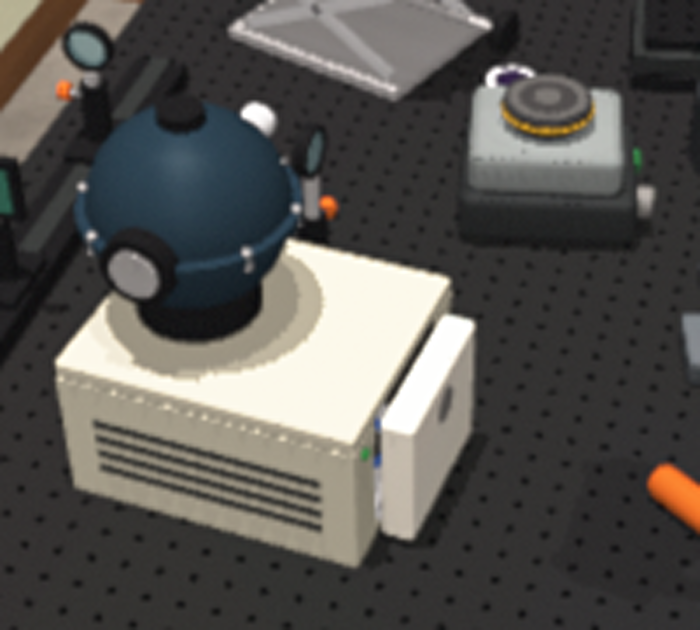

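View pics/c3.png

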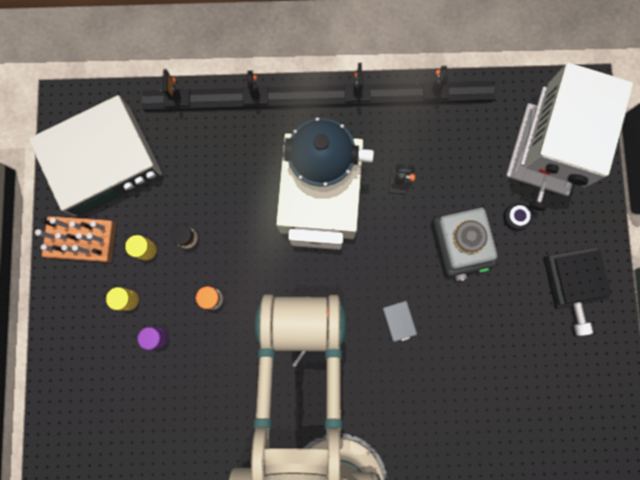

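View pics/c2.png

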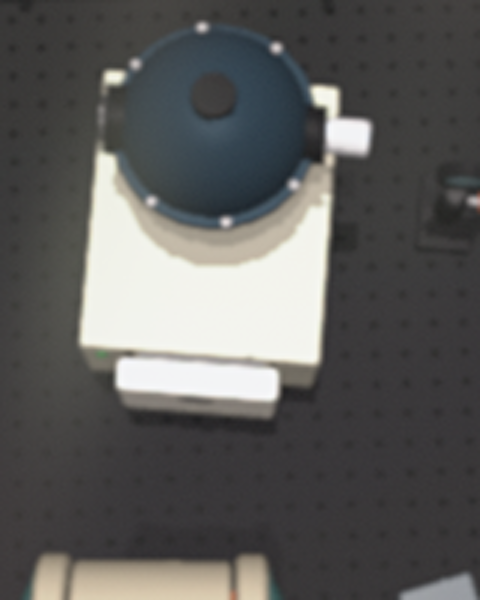

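The side view shows a narrow gap between panel and box (bluish sliver at (378,440)), so I'm measuring how far out the tray stands.

```bash
python3 -c "
from h import *
S=snap('side');T=snap('top')
crop(S,280,200,340,300,6,'pics/d1.png');crop(T,280,215,350,260,10,'pics/d2.png')
u=np.array([.9952,-.0976])
for n,s,m in(('T',T,(285,222,348,250)),('S',S,(298,218,328,285))): pass
print('panel inner L/R top', onz(T,289,229,112),onz(T,250+280/3,110+369/3,112))
L=onz(T,289,229,112);print('inner along axis', L[:2]@u,'was',np.array([491.4,106.3])@u, 'box front',np.array([594,32.])@u)
"
```

```text
panel inner L/R top [594.5  96.6 112. ] [581.5 -28.6 112. ]
inner along axis 582.2182399999999 was 478.66639999999995 box front 588.0255999999999
```

View pics/d1.png

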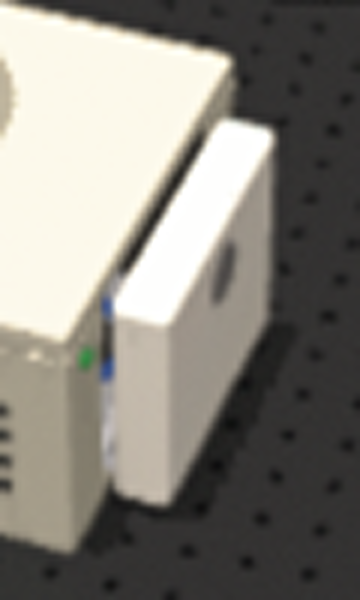

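View pics/d2.png

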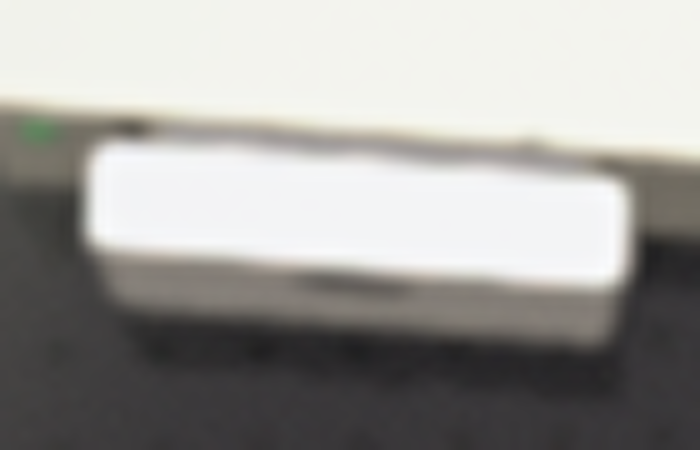

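```bash
python3 -c "
from h import *
S=snap('side');T=snap('top')
u=np.array([.9952,-.0976])
def g(s,b,p): 
  B=onz(s,*b,120)[:2];P=onz(s,*p,112)[:2];print(B,P,'gap',(B-P)@u)
o=lambda x,y:(280+x/6,200+y/6)
g(S,o(63,340),o(115,300)); g(S,o(233,62),o(222,118))
t=lambda x,y:(280+x/10,215+y/10)
g(T,t(0,105),t(90,145)); g(T,t(700,160),t(632,180))
I=lambda b,p:0
# initial outer-left-bottom etc: panel top outer-left corner
print(onz(S,*o(170,325),112)[:2]@u, onz(S,*o(270,135),112)[:2]@u)
go(0,0,0)
"
```

```text
[602.1 129.1] [591.5  94.6] gap 7.181920000000021
[580.3 -50.4] [578.1 -23.1] gap 4.853919999999932
[602.  116.6] [593.4  96.6] gap 6.606720000000022
[584.5 -43.8] [581.5 -28.3] gap 4.498399999999999
554.65296 555.43728
t 21.0 pos [382.9  55.9 204.6] jaw 84.4 tilt [ 1.450e-02  5.000e-04 -9.999e-01] w -0.1 F [-0.1 -0.1 -0. ]
shift cm [ -9.34 -37.85  19.9 ] norm 43.77
```

The gap measures 4.5–7 mm in both views. Caught is about 4 mm and uncaught would be 20–30 mm. It has not changed between pictures, so the catch is holding. The bystanders stand at their original pixels, and the arm is clear. Handing in.

```bash
python3 -c "
from h import *
print(ctrl.finish_job()); go(383,56,204)"
```

```text
the job is handed in; nothing more can be done
None
the job is handed in; nothing more can be done
```

I mixed the blue-capped white bottle on the touch mixer, stood it in the tray's collar, and pushed the tray shut until its catch held. The job was handed in at about 21 s.

- **Mixing:** I held the bottle down for a little over 2 s at about 20 N. The tool height stopped changing there, so the pad was on its stop.
- **Placing:** I released the bottle at first contact with the tray floor. The side view showed it upright and centred in the collar, with the fingers clear.
- **Shutting:** The push force peaked at about 9 N and dropped to 1.5 N as the catch snapped. I then pressed to the stop at about 11 N and backed off.

**Last checks:**
- **Gap:** The panel stood about 4.5–7 mm from the box in both camera views, unchanged between pictures. That is consistent with caught at about 4 mm and rules out the sprung-back 20–30 mm, but the upper end is close to the 8 mm limit.
- **Bystanders:** The other bottles and optics I could see were at their starting pixels. The arm hid most of the hex driver in the last top view, but its handle was in place in the side view.
- **Not checked:** I could not see the bottle inside the closed box. My last clear view of it, with the tray roughly half in, showed it upright in the collar.

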